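# Take the child-resistant cap off a clamped sample jar

## Robot

A 7-joint arm with a two-finger parallel gripper is mounted at the origin on the work surface. World frame = base frame: x ahead of the robot, y to its left, z up, the work surface at z = 0. Lengths are in mm, angles in rad, forces in N, time in s.
With the tool pointing down it reaches from about 425 to 875 mm from the base axis. Payload 8.4 kg.
Tool frame: the origin (TCP) lies at the very end of the fingers, on their centre line; the grasp point (between the pads) lies 19 mm behind it; z points along the fingers, y is the line along which they close (so a half turn about z gives the same grasp; the last joint's range is limited). The gripper opens to 87 mm and grips with 3 to 60 N. Pads are 19 mm wide; open, the fingers measure 117 mm over their backs; the gripper's body (75 mm by 190 mm) begins 51 mm behind the grasp point.
Start: joints at [1.071, 0.333, 0.04, 1.465, -0.013, 1.343, -0.059], TCP at [253.576, -598.467, 222.546] pointing down, gripper open.
Joint ranges: [-2.58, 2.58], [-0.38, 2.09], [-1.3, 1.39], [0.25, 2.4], [-1.5, 4.64], [0.08, 2.09], [-2.65, 2.65]. Speed limits (rad/s): [2.22, 2.22, 2.79, 2.79, 3.14, 3.14, 3.14].

## Interface

Orientations are given as a rotation vector (axis times angle).
In Python, from cell import telemetry, camera, camera_info, order, outline_of gives the robot as it stands. The module is installed in compiled form; this text tells all that it offers.
- The arm moves only by the tool carry_out, never from a script. Its argument "commands" is a list of rows, each an object of numbers: "ax", "ay", "az": the turn, a rotation vector about the tool's x, y, z each as a share of 0.12 rad, from -1 to 1; "dx", "dy", "dz": the shift along the tool's x, y, z each as a share of 0.12 m, from -1 to 1; "fingers": the opening, from 0 (shut) to 1 (fully open). In form: [{"ax": .., "ay": .., "az": .., "dx": .., "dy": .., "dz": .., "fingers": ..}, ...]. A call has 1 to 5 rows; each row shifts and turns the commanded pose from where the row before left it, along the tool's axes as they then stand; what a row does not reach is not made up. A row lasts 1/10 s, in which the tool goes at most 50 mm and 8.59 degrees, less where a joint would pass 70% of its speed; a pose out of reach is approached as far as the arm can. A call with a number of a shift or a turn outside -1 to 1 is refused whole. A call with a gripper value outside its range is refused whole. The fingers move at their own pace and stop on an object; "newtons" is the grip in N (left out, the last holds). Time passes only in rows, so rows that do not move let the fingers close. It gives the time, the measured TCP pose, the force, the opening and the grip force at its end, in the units of the state.
- telemetry.observe(): the state, without advancing time (a new reading comes with each control period).
- camera(name): name is "scene" or "top"; returns the picture (480x640x3 uint8, red, green, blue); there is no depth.
- camera_info(name): a dict with "vertical_fov" (degrees; the focal length in pixels is half the picture's height over the tangent of half this angle, whatever the lens; pixels are square), "cx", "cy" (the principal point, pixels), "world_from_camera" (4x4, takes a point from camera to world coordinates). Camera axes: x right, y up, looking along -z (the intrinsics and any distortion apply to the point x, -y, -z); pixel columns grow to the right and rows downward; lengths in mm; the calibration is good to about 2 mm. A picture is of the moment at which its call begins. camera_info takes no time and is no camera call.
- order.hand_in(): hands the job in; it is judged then, once.
Trained networks look in the newest picture that a camera, given by its name, has taken for a name from the list of things; names that differ only in an ending like _2 or _b are one class to them, and where a whole thing is asked for, a point or a joint stands for the part that bears it (a point fixed in the world has none). Each returns a list of dicts, best first, with "conf" (0 to 1); they miss things now and then, are a little off and sometimes report something else, mostly with a low value. They report only what shows in the picture. A call takes as long as a camera call. They do not tell look-alikes from the thing itself.
- outline_of(thing, camera): "region" (480x640 bool, what is visible of it) and "rect" ([left, top, right, bottom] in pixels, round what is visible of it).
The state is a dict: "clock": time; "qpos": joint angles; "joint_vel": joint speeds; "effort": joint torques, N m; "position": TCP position; "eef_rot": TCP orientation; "ft_force": force on the tool from outside, world axes, zero at the start; "moment": the same for the moment, N m; "finger_gap": finger opening in mm; "finger_force": force on a finger pad.
Only numpy, scipy, OpenCV 4.12 (cv2) and the standard library are available. Lean on these libraries where they do the work, as an engineer would, in place of code of your own. Each camera call takes 0.05 s, during which the arm holds its last target. There are 200 camera calls.

## Task

Open the amber jar that is held in the bench clamp: its safety cap only comes off when it is pushed down against its spring and turned anticlockwise at the same time until it comes up against its stop, then let up and lifted off. Set the cap down gently in the shallow steel tray, right way up and flat on its floor, and let go of it. Go by feel and never force the cap on the jar, by pushing or by turning, and leave the other things on the table where they stand.

Things in the scene. Friction and masses are not known exactly. Their poses are not given: they have to be found in the camera images.
- cap: Black ribbed round safety cap on the jar, 56 mm across, 28 mm high, about 50 g. Origin: centre of its open lower edge; z up through its top. Inside the lower edge are three inward tabs, 120 degrees apart; closed, a spring in the cap holds them up against ledges on the jar's neck with 3 N. The cap can be turned idly as far as a catch; to pass below it, it must be pushed 3 mm down (9 N).
- cap_top (a point): Centre of the cap's flat top, 28 mm above its lower edge. The spring gives 2 N per mm of push: 12 N push the cap 4.5 mm down, at 6.5 mm (16 N) it is solid. Turning the pushed-down cap takes up to 0.15 Nm by friction; more is a catch or the stop. Cap and jar bear 40 N between them in all: that is 12 N of push with 0.6 Nm of turning on the 22 mm radius of the tabs.
- jar_mouth (a point): Centre of the jar's mouth under the cap, 135 mm above the table, rim 38 mm across. Kept down and turned anticlockwise seen from above (positive yaw), the cap comes to a firm stop 37 to 86 degrees (0.64 to 1.50 rad) from where it was; how far varies and cannot be seen. Let up there, or up to 7 degrees short of it, it springs 1.5 mm above its closed height and lifts straight off.
- jar: Amber glass jar, 80 mm across, fixed in a bench clamp: dark base plate 150 x 110 mm, two jaws, a screw with a T-bar on the -x side, out to 118 mm. Origin: under the jar's axis, on the table; z up. The closed cap's lower edge stands 119.5 mm above it, its top 147.5 mm; the jar's shoulder, 60 mm across, is at 108 mm. The bearing of the ledges on the neck has no relation to its axes.
- tray: Shallow steel tray, fixed, empty: 170 mm (its x) by 130 mm (its y) over the walls, which are 3 mm thick and 11 mm high, with a flat lip that reaches 7 mm further out; floor 3 mm thick. Origin: centre of its underside, on the table; z up.
- vial: Bystander: small amber vial with a black cap, 25 mm across, 60 mm high, between jar and tray. Origin under its centre.
- packer: Bystander: wide amber bottle with a brass-coloured cap, 72 mm across, 115 mm high. Origin under its centre.
- amber_tall: Bystander: tall amber bottle with a black cap, 64 mm across, 145 mm high. Origin under its centre.
- white_bottle: Bystander: white plastic bottle, 68 mm across, 165 mm high. Origin under its centre.
- amber_small: Bystander: small amber bottle with a red cap, 48 mm across, 85 mm high. Origin under its centre.
- tape: Bystander: paper label roll lying flat, 72 mm across, 25 mm high. Origin under its centre.
- funnel: Bystander: steel funnel standing on its mouth, 90 mm across, 85 mm high. Origin under its centre.
Things that resemble listed ones, but are neither listed nor needed, are in the scene too. What is shaped like the cap but purple or turquoise is not meant.

How it is judged:
By the outcome, as a careful person would: the job done as asked, in the order asked, and still so for the second after the job is handed in, with the robot touching nothing.
It also fails if it takes over 72 s, if anything falls off the work surface, if the arm or the gripper's body presses on something with over 40 N, if the wrist force passes 120 N, or if a joint passes its speed limit or range.

## Working session

There is one attempt and no reset: what is moved stays moved. The work goes in short steps, Python scripts to look and compute and a tool call to move; the robot and the scene stay as the last step left them, time stands still between calls to the robot, and variables do not carry over. Pictures are saved under pics/ and viewed, at most 10 in all, crops included, and the job is handed in when it is done.

Besides the shell and the picture viewer there is one more tool, called as name(argument=value, ...), one argument or row to a line, values as JSON. carry_out: Moves the arm, as the interface text tells. Shift numbers are shares of 0.12 m and turn numbers shares of 0.12 rad, none past 1 either way. Its arguments: {"type":"object","properties":{"commands":{"type":"array"},"newtons":{"type":"number"}},"required":["commands"]}

```bash
mkdir -p pics; cat > h.py <<'E'
import numpy as np,cv2
from cell import telemetry,camera,camera_info,order,outline_of
def ray(name,u,v):
    i=camera_info(name);f=240/np.tan(np.radians(i["vertical_fov"])/2)
    T=np.array(i["world_from_camera"]);d=T[:3,:3]@np.array([(u-i["cx"])/f,-(v-i["cy"])/f,-1]);return T[:3,3],d
def at(name,u,v,z):
    o,d=ray(name,u,v);return o+d*(z-o[2])/d[2]
E
python3 - <<'E'
from h import *
ims=[]
for n in("scene","top"):
    im=camera(n);cv2.imwrite(f"pics/{n}0.png",im[...,::-1])
    i=camera_info(n);print({k:(np.round(v,3).tolist() if k!="x" else v) for k,v in i.items()})
    for t in["cap","jar","tray","vial","packer","amber_tall","white_bottle","amber_small","tape","funnel"]:
        print(n,t,[(round(r["conf"],2),[int(x) for x in r["rect"]]) for r in outline_of(t,n)][:3])
print(telemetry.observe())
E
```

```text
{'vertical_fov': 48.691, 'cx': 320.343, 'cy': 232.181, 'world_from_camera': [[-0.485, -0.702, 0.522, 1234.749], [0.875, -0.396, 0.28, 381.015], [0.01, 0.593, 0.806, 1131.183], [0.0, 0.0, 0.0, 1.0]]}
scene cap [(0.9, [366, 299, 392, 323]), (0.85, [358, 217, 378, 243]), (0.7, [398, 224, 425, 252])]
scene jar [(0.9, [378, 220, 435, 294])]
scene tray [(0.96, [208, 174, 275, 238])]
scene vial [(0.51, [314, 221, 324, 243])]
scene packer [(0.68, [256, 277, 291, 325])]
scene amber_tall [(0.61, [177, 232, 210, 280])]
scene white_bottle [(0.78, [328, 299, 361, 357])]
scene amber_small [(0.71, [191, 157, 210, 181]), (0.54, [462, 288, 502, 322])]
scene tape [(0.69, [332, 189, 358, 215])]
scene funnel [(0.6, [464, 285, 500, 323])]
{'vertical_fov': 57.104, 'cx': 322.483, 'cy': 247.637, 'world_from_camera': [[0.001, 0.987, -0.161, 407.468], [-1.0, -0.0, -0.005, 25.6], [-0.005, 0.161, 0.987, 1297.131], [0.0, 0.0, 0.0, 1.0]]}
top cap [(0.83, [239, 273, 259, 295]), (0.79, [290, 298, 312, 316]), (0.5, [244, 227, 266, 249])]
top jar []
top tray [(0.75, [385, 241, 448, 311])]
top vial [(0.7, [326, 318, 3
[... 252 characters left out ...]
lock': 1.1, 'qpos': array([ 1.07080723,  0.33321718,  0.03993553,  1.46537766, -0.01339132,
        1.3432888 , -0.058491  ]), 'joint_vel': array([ 0.00173244, -0.00038555, -0.00045101, -0.00084853,  0.00053249,
       -0.00108024,  0.00106247]), 'effort': array([ 3.01831460e-04, -6.56127191e+01,  1.33310661e+00, -4.04059231e+01,
       -5.97410649e-02,  3.48116260e-02,  1.68448594e-05]), 'position': array([ 253.55558442, -598.49234727,  222.54621704]), 'eef_rot': array([-3.07871982e+00, -6.25267276e-01,  2.97992942e-05]), 'ft_force': array([ 0.37596291,  0.35946504, -0.47449834]), 'moment': array([ 0.01972553, -0.01548842, -0.0430518 ]), 'finger_force': 0.0, 'finger_gap': 86.86913264330954}
```

View pics/scene0.png

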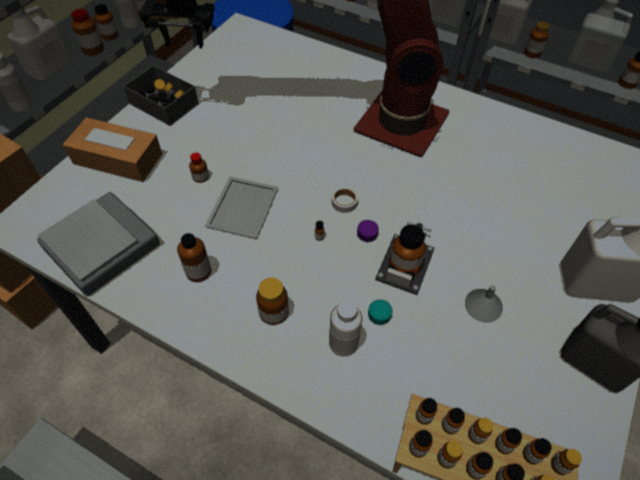

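View pics/top0.png

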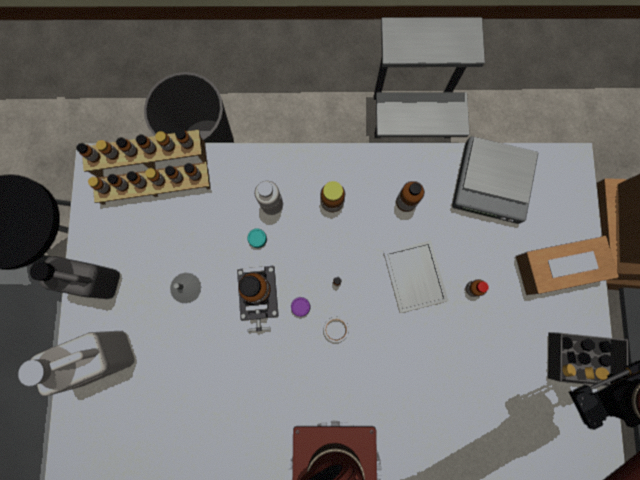

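Candidates for the cap: the black cap on the clamped jar, scene (411,237) / top (249,285). Look-alikes are purple, scene (368,231) / top (301,307); turquoise, scene (380,312) / top (257,238); and amber_tall's black cap, scene (187,241) / top (415,187). I choose the black cap on the clamped jar. Next is a close crop and a fit.

```bash
cat >> h.py <<'E'
from scipy.optimize import least_squares
def proj(n,P):
    i=camera_info(n);f=240/np.tan(np.radians(i["vertical_fov"])/2)
    p=np.c_[P,np.ones(len(P))]@np.linalg.inv(np.array(i["world_from_camera"])).T
    return np.c_[i["cx"]+f*p[:,0]/-p[:,2],i["cy"]-f*p[:,1]/-p[:,2]]
def hull_c(n,P):
    h=cv2.convexHull(proj(n,P).astype(np.float32));m=cv2.moments(h);return np.array([m["m10"],m["m01"]])/m["m00"],m["m00"]
def cyl(c,r,z0,z1):
    a=np.linspace(0,2*np.pi,48,endpoint=False)
    return np.vstack([np.c_[c[0]+r*np.cos(a),c[1]+r*np.sin(a),0*a+z] for z in(z0,z1)])
def mc(reg):
    m=cv2.moments(reg.astype(np.uint8),True);return np.array([m["m10"],m["m01"]])/m["m00"],m["m00"]
E
python3 - <<'E'
from h import *
a=camera("scene");b=camera("top")
cv2.imwrite("pics/crop.png",np.hstack([cv2.resize(a[195:305,355:465],(400,400),interpolation=2),cv2.resize(b[240:340,210:310],(400,400),interpolation=2)])[...,::-1])
obs={}
for n,uv in(("scene",(411,237)),("top",(249,285))):
    for r in outline_of("cap",n):
        c,A=mc(r["region"])
        if np.hypot(*(c-uv))<8: obs[n]=(c,A);print(n,c,A,r["conf"])
f=lambda p:np.concatenate([hull_c(n,cyl(p,28,p[2],p[2]+28))[0]-obs[n][0] for n in obs])
s=least_squares(f,[600,150,119]);print("free z",s.x,s.fun)
for n in obs:
    s=least_squares(lambda p:hull_c(n,cyl(p,28,119.5,147.5))[0]-obs[n][0],[600,150]);print(n,s.x,hull_c(n,cyl(s.x,28,119.5,147.5))[1])
# others
for n,t,r0,h,uv in[("scene","jar",40,0,0),("scene","tray",0,0,0),("top","tray",0,0,0),("top","vial",12.5,60,(337,282)),("scene","vial",12.5,60,(319,232)),("top","packer",36,115,(333,195)),("scene","packer",36,115,(272,300)),("top","white_bottle",34,165,(268,198)),("scene","white_bottle",34,165,(345,328))]:
    for r in outline_of(t,n):
        c,A=mc(r["region"])
        if t=="tray":
            box=cv2.minAreaRect(np.argwhere(r["region"])[:,::-1].astype(np.float32))
            k=np.argwhere(r["region"])[:,::-1];hu=cv2.convexHull(k.astype(np.int32));ap=cv2.approxPolyN(hu,4)[0]
            W=np.array([at(n,u,v,11)[:2] for u,v in ap]);print(n,t,W.round(0).tolist(),W.mean(0),"ang",[round(np.degrees(np.arctan2(*(W[(i+1)%4]-W[i])[::-1]))) for i in range(4)],[round(np.hypot(*(W[(i+1)%4]-W[i]))) for i in range(4)])
        elif uv and np.hypot(*(c-uv))<12:
            s=least_squares(lambda p:hull_c(n,cyl(p,r0,0,h))[0]-c,[600,0]);print(n,t,s.x)
E
```

```text
scene [410.93090909 237.30363636] 550.0 0.56
top [249.45478036 285.56847545] 387.0 0.67
free z [495.57689158 224.43875437 116.36391977] [0.21195948 0.19795722 0.00132792 0.09673365]
scene [524.10066271 237.99635435] 563.0747351641767
top [408.70478509 168.25197902] 395.45853148261085
scene tray [[611.0, -146.0], [642.0, -286.0], [452.0, -335.0], [433.0, -186.0]] [ 534.39603915 -238.00226057] ang [-78, -166, 97, 13] [143, 196, 150, 183]
scene tray [[404.0, 40.0], [437.0, -19.0], [362.0, -46.0], [311.0, 6.0]] [378.54298184  -4.78075622] ang [-61, -160, 134, 20] [68, 79, 73, 98]
top tray [[429.0, -186.0], [607.0, -146.0], [640.0, -286.0], [461.0, -331.0]] [ 534.09626527 -237.05242456] ang [12, -77, -166, 102] [182, 144, 185, 149]
top vial [515.91793522   0.        ]
scene vial [ 5.19910320e+02 -2.32818539e-01]
top packer [757.37914592   0.        ]
top white_bottle [749.99997318   0.        ]
scene white_bottle [731.25030398   0.        ]
```

View pics/crop.png

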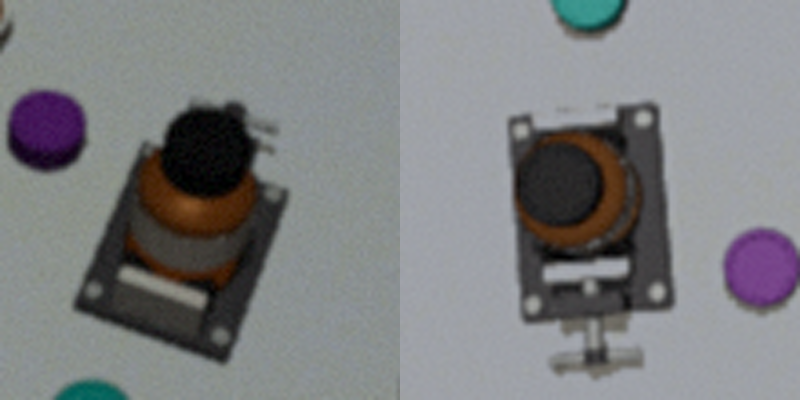

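```bash
python3 - <<'E'
from h import *
D=dict(diff_step=1e-3)
obs={"scene":(np.array([410.93,237.30]),),"top":(np.array([249.455,285.568]),)}
f=lambda p:np.concatenate([hull_c(n,cyl(p,28,p[2],p[2]+28))[0]-obs[n][0] for n in obs])
s=least_squares(f,[500,220,119],**D);print("free z",s.x,s.fun)
f2=lambda p:f([p[0],p[1],119.5])
s=least_squares(f2,[500,220],**D);print("fixed z",s.x,s.fun)
for n in obs:
    s=least_squares(lambda p:hull_c(n,cyl(p,28,119.5,147.5))[0]-obs[n][0],[500,220],**D);print(n,s.x)
for t,r0,h,uvs in[("vial",12.5,60,((319,232),(337,282))),("packer",36,115,((272,300),(333,195))),("tape",36,25,((345,200),(335,330)))]:
  for n,uv in zip(("scene","top"),uvs):
    camera(n)
    s=least_squares(lambda p:hull_c(n,cyl(p,r0,0,h))[0]-uv,[500,0],**D);print(n,t,s.x)
E
```

```text
free z [495.84948492 224.07822567 117.24217365] [ 0.07937449  0.00222554  0.08422469 -0.0314069 ]
fixed z [496.5030121  224.07359076] [ 0.10972497 -0.36778646 -0.05143322 -0.34483288]
scene [497.60274462 224.26866042]
top [495.59547542 223.91220425]
scene vial [523.7655621   0.       ]
top vial [513.40103149   0.        ]
scene packer [763.13400269   0.        ]
top packer [761.50880754   0.        ]
scene tape [381.00815006   0.        ]
top tape [378.25012207   0.        ]
```

carry_out(
  commands=[
    {"dx": 0.353,"dy": -0.201,"fingers": 1},
    {"dx": 0.353,"dy": -0.201,"fingers": 1},
    {"dx": 0.353,"dy": -0.201,"fingers": 1},
    {"dx": 0.353,"dy": -0.201,"fingers": 1},
    {"dx": 0.353,"dy": -0.201,"fingers": 1},
  ],
)

```text
invalid input
```

carry_out(
  commands=[
    {"dx": 0.353,"dy": -0.201,"fingers": 1},
    {"dx": 0.353,"dy": -0.201,"fingers": 1},
    {"dx": 0.353,"dy": -0.201,"fingers": 1},
    {"dx": 0.353,"dy": -0.201,"fingers": 1},
  ],
)

```text
invalid input
```

carry_out(
  commands=[
    {"dx": 0.136,"dy": -0.371,"fingers": 1},
    {"dx": 0.136,"dy": -0.371,"fingers": 1},
    {"dx": 0.136,"dy": -0.371,"fingers": 1},
    {"dx": 0.136,"dy": -0.371,"fingers": 1},
    {"dx": 0.136,"dy": -0.371,"fingers": 1},
  ],
)

```text
invalid input
```

carry_out(
  commands=[
    {"dx": 0.136,"dy": -0.371,"fingers": 1},
    {"dx": 0.136,"dy": -0.371,"fingers": 1},
    {"dx": 0.136,"dy": -0.371,"fingers": 1},
  ],
)

```text
invalid input
```

```bash
cat >> h.py <<'E'
from scipy.spatial.transform import Rotation as Ro
def st(target=None):
    s=telemetry.observe();R=Ro.from_rotvec(s["eef_rot"]);M=R.as_matrix()
    print("t",s["clock"],"p",s["position"].round(2),"yaw",round(np.arctan2(M[1,0],M[0,0]),3),"zax",M[:,2].round(4),"q",s["qpos"].round(2),"F",s["ft_force"].round(2),"M",s["moment"].round(3),"gap",round(s["finger_gap"],2),s["finger_force"])
    if target is not None: print("tool shares to target",(M.T@(np.array(target)-s["position"])/120).round(4))
    return s
E
python3 -c "
from h import *;st([496.5,224.1,222])"
```

```text
t 2.05 p [ 253.56 -598.45  222.51] yaw 0.401 zax [-0.e+00  1.e-04 -1.e+00] q [ 1.07  0.33  0.04  1.47 -0.01  1.34 -0.06] F [ 0.25  0.38 -0.08] M [-0.037  0.016  0.004] gap 86.86 0.0
tool shares to target [ 4.5382e+00 -5.5217e+00  4.8000e-03]
```

All seven numbers appear to be required in each row.

carry_out(
  commands=[
    {"ax": 0,"ay": 0,"az": 0,"dx": 0.353,"dy": -0.201,"dz": 0,"fingers": 1},
    {"ax": 0,"ay": 0,"az": 0,"dx": 0.353,"dy": -0.201,"dz": 0,"fingers": 1},
    {"ax": 0,"ay": 0,"az": 0,"dx": 0.353,"dy": -0.201,"dz": 0,"fingers": 1},
    {"ax": 0,"ay": 0,"az": 0,"dx": 0.353,"dy": -0.201,"dz": 0,"fingers": 1},
    {"ax": 0,"ay": 0,"az": 0,"dx": 0.353,"dy": -0.201,"dz": 0,"fingers": 1},
  ],
)

```text
clock: 2.55
position: [402.5, -403.1, 222.8]
eef_rot: [3.078, 0.625, 0.0]
ft_force: [-0.3, -0.3, 0.6]
finger_gap: 87.1
finger_force: 0.0
```

carry_out(
  commands=[
    {"ax": 0,"ay": 0,"az": 0,"dx": 0.353,"dy": -0.201,"dz": 0,"fingers": 1},
    {"ax": 0,"ay": 0,"az": 0,"dx": 0.353,"dy": -0.201,"dz": 0,"fingers": 1},
    {"ax": 0,"ay": 0,"az": 0,"dx": 0.353,"dy": -0.201,"dz": 0,"fingers": 1},
    {"ax": 0,"ay": 0,"az": 0,"dx": 0.353,"dy": -0.201,"dz": 0,"fingers": 1},
  ],
)

```text
clock: 2.95
position: [520.9, -248.2, 222.9]
eef_rot: [3.078, 0.625, 0.001]
ft_force: [0.5, -1.1, 0.4]
finger_gap: 87.2
finger_force: 0.0
```

carry_out(
  commands=[
    {"ax": 0,"ay": 0,"az": 0,"dx": 0.136,"dy": -0.371,"dz": 0,"fingers": 1},
    {"ax": 0,"ay": 0,"az": 0,"dx": 0.136,"dy": -0.371,"dz": 0,"fingers": 1},
    {"ax": 0,"ay": 0,"az": 0,"dx": 0.136,"dy": -0.371,"dz": 0,"fingers": 1},
    {"ax": 0,"ay": 0,"az": 0,"dx": 0.136,"dy": -0.371,"dz": 0,"fingers": 1},
    {"ax": 0,"ay": 0,"az": 0,"dx": 0.136,"dy": -0.371,"dz": 0,"fingers": 1},
  ],
)

```text
clock: 3.45
position: [507.8, -11.2, 222.8]
eef_rot: [3.078, 0.625, 0.001]
ft_force: [0.7, -0.2, 0.1]
finger_gap: 87.4
finger_force: 0.0
```

carry_out(
  commands=[
    {"ax": 0,"ay": 0,"az": 0,"dx": 0.136,"dy": -0.371,"dz": 0,"fingers": 1},
    {"ax": 0,"ay": 0,"az": 0,"dx": 0.136,"dy": -0.371,"dz": 0,"fingers": 1},
    {"ax": 0,"ay": 0,"az": 0,"dx": 0.136,"dy": -0.371,"dz": 0,"fingers": 1},
  ],
)

```text
clock: 3.75
position: [500.9, 130.8, 223.0]
eef_rot: [3.078, 0.625, 0.001]
ft_force: [1.2, -0.5, 0.5]
finger_gap: 87.0
finger_force: 0.0
```

```bash
python3 -c "
from h import *;st([496.5,224.1,222])"
```

```text
t 3.75 p [500.85 130.79 222.96] yaw 0.401 zax [ 9.e-04 -1.e-04 -1.e+00] q [ 0.18  0.1  -0.55  1.76  0.05  1.3  -1.56] F [ 1.23 -0.55  0.53] M [-0.004 -0.075  0.003] gap 87.05 0.0
tool shares to target [ 0.2697 -0.7302  0.0079]
```

carry_out(
  commands=[
    {"ax": 0,"ay": 0,"az": 0,"dx": 0.135,"dy": -0.365,"dz": 0,"fingers": 1},
    {"ax": 0,"ay": 0,"az": 0,"dx": 0.135,"dy": -0.365,"dz": 0,"fingers": 1},
    {"ax": 0,"ay": 0,"az": 0,"dx": 0,"dy": 0,"dz": 0.2,"fingers": 1},
    {"ax": 0,"ay": 0,"az": 0,"dx": 0,"dy": 0,"dz": 0.1,"fingers": 1},
    {"ax": 0,"ay": 0,"az": 0,"dx": 0,"dy": 0,"dz": 0,"fingers": 1},
  ],
)

```text
clock: 4.25
position: [496.1, 220.7, 184.6]
eef_rot: [3.078, 0.623, -0.006]
ft_force: [-0.9, -1.0, 0.4]
finger_gap: 87.1
finger_force: 0.0
```

```bash
python3 - <<'E'
from h import *
st([496.5,224.1,122.5])
a=camera("scene");b=camera("top")
cv2.imwrite("pics/hov.png",np.hstack([cv2.resize(a[170:300,345:475],(400,400),interpolation=2),cv2.resize(b[220:350,190:320],(400,400),interpolation=2)])[...,::-1])
E
```

```text
t 4.25 p [496.07 220.66 184.65] yaw 0.4 zax [-0.0033 -0.0018 -1.    ] q [ 0.05  0.2  -0.62  1.75  0.12  1.24 -1.77] F [-0.87 -1.02  0.41] M [-0.027  0.01   0.012] gap 87.11 0.0
tool shares to target [ 0.0163 -0.0252  0.5178]
```

View pics/hov.png

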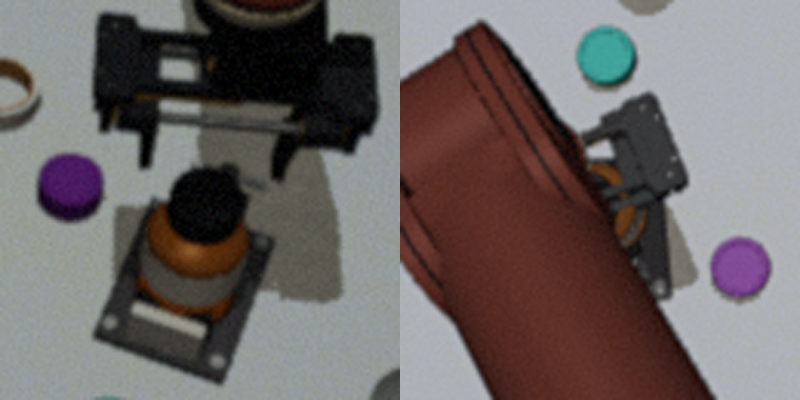

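The gripper hovers over the cap with a finger on each side (scene crop fingers at (147,155) and (285,165), cap at (205,205)), so I descend.

carry_out(
  commands=[
    {"ax": 0,"ay": 0,"az": 0,"dx": 0.01,"dy": -0.02,"dz": 0.17,"fingers": 1},
    {"ax": 0,"ay": 0,"az": 0,"dx": 0,"dy": 0,"dz": 0.17,"fingers": 1},
    {"ax": 0,"ay": 0,"az": 0,"dx": 0,"dy": 0,"dz": 0.15,"fingers": 1},
    {"ax": 0,"ay": 0,"az": 0,"dx": 0,"dy": 0,"dz": 0,"fingers": 1},
    {"ax": 0,"ay": 0,"az": 0,"dx": 0,"dy": 0,"dz": 0,"fingers": 1},
  ],
)

```text
clock: 4.85
position: [497.7, 224.5, 128.9]
eef_rot: [-3.079, -0.623, -0.001]
ft_force: [-0.3, -0.4, 0.9]
finger_gap: 86.8
finger_force: 0.0
```

```bash
python3 -c "
from h import *;st([496.5,224.1,122.5])"
```

```text
t 4.85 p [497.72 224.46 128.89] yaw 0.399 zax [ 8.e-04  2.e-04 -1.e+00] q [ 0.03  0.25 -0.61  1.81  0.16  1.13 -1.8 ] F [-0.31 -0.41  0.86] M [0.014 0.033 0.032] gap 86.77 0.0
tool shares to target [-0.0105 -0.0012  0.0532]
```

carry_out(
  commands=[
    {"ax": 0,"ay": 0,"az": 0,"dx": -0.01,"dy": 0,"dz": 0.045,"fingers": 1},
    {"ax": 0,"ay": 0,"az": 0,"dx": 0,"dy": 0,"dz": 0,"fingers": 0.75},
    {"ax": 0,"ay": 0,"az": 0,"dx": 0,"dy": 0,"dz": 0,"fingers": 0.7},
    {"ax": 0,"ay": 0,"az": 0,"dx": 0,"dy": 0,"dz": 0,"fingers": 0.7},
  ],
  newtons=3,
)

```text
clock: 5.25
position: [496.1, 224.6, 122.8]
eef_rot: [-3.079, -0.625, -0.001]
ft_force: [0.1, 0.0, -0.2]
finger_gap: 70.5
finger_force: 0.0
```

carry_out(
  commands=[
    {"ax": 0,"ay": 0,"az": 0,"dx": 0,"dy": 0,"dz": 0,"fingers": 0.6},
    {"ax": 0,"ay": 0,"az": 0,"dx": 0,"dy": 0,"dz": 0,"fingers": 0.6},
    {"ax": 0,"ay": 0,"az": 0,"dx": 0,"dy": 0,"dz": 0,"fingers": 0.6},
    {"ax": 0,"ay": 0,"az": 0,"dx": 0,"dy": 0,"dz": 0,"fingers": 0.6},
    {"ax": 0,"ay": 0,"az": 0,"dx": 0,"dy": 0,"dz": 0,"fingers": 0.6},
  ],
  newtons=3,
)

```text
clock: 5.75
position: [496.0, 224.5, 122.5]
eef_rot: [3.079, 0.625, 0.0]
ft_force: [0.3, -1.0, 2.3]
finger_gap: 56.3
finger_force: 3.0
```

```bash
python3 -c "
from h import *;st([496.5,224.1,122.5])"
```

```text
t 5.75 p [496.   224.52 122.48] yaw 0.401 zax [ 2.e-04  0.e+00 -1.e+00] q [ 0.03  0.25 -0.61  1.82  0.16  1.12 -1.81] F [ 0.33 -0.99  2.29] M [-0.166 -0.083 -0.017] gap 56.34 3.0000588485427215
tool shares to target [ 0.0025  0.0049 -0.0002]
```

carry_out(
  commands=[
    {"ax": 0,"ay": 0,"az": 0,"dx": 0,"dy": 0,"dz": 0,"fingers": 0.6},
    {"ax": 0,"ay": 0,"az": 0,"dx": 0,"dy": 0,"dz": 0,"fingers": 0.6},
    {"ax": 0,"ay": 0,"az": 0,"dx": 0,"dy": 0,"dz": 0,"fingers": 0.6},
  ],
  newtons=12,
)

```text
clock: 6.05
position: [496.0, 224.5, 122.5]
eef_rot: [-3.079, -0.625, -0.0]
ft_force: [0.4, -0.5, 1.4]
finger_gap: 56.3
finger_force: 12.0
```

carry_out(
  commands=[
    {"ax": 0,"ay": 0,"az": 0,"dx": 0,"dy": 0,"dz": 0,"fingers": 0.6},
    {"ax": 0,"ay": 0,"az": 0,"dx": 0,"dy": 0,"dz": 0,"fingers": 0.6},
    {"ax": 0,"ay": 0,"az": 0,"dx": 0,"dy": 0,"dz": 0,"fingers": 0.6},
  ],
  newtons=35,
)

```text
clock: 6.35
position: [496.0, 224.5, 122.4]
eef_rot: [3.079, 0.625, 0.0]
ft_force: [0.5, -0.3, 1.5]
finger_gap: 55.6
finger_force: 35.0
```

```bash
python3 -c "
from h import *;st([496.5,224.1,122.5])"
```

```text
t 6.35 p [496.   224.49 122.43] yaw 0.401 zax [ 1.e-04  0.e+00 -1.e+00] q [ 0.03  0.25 -0.61  1.82  0.16  1.12 -1.81] F [ 0.54 -0.25  1.48] M [-0.24  -0.08  -0.027] gap 55.59 35.000441237934865
tool shares to target [ 0.0026  0.0046 -0.0006]
```

carry_out(
  commands=[
    {"ax": 0,"ay": 0,"az": 0,"dx": 0,"dy": 0,"dz": 0.01,"fingers": 0.6},
    {"ax": 0,"ay": 0,"az": 0,"dx": 0,"dy": 0,"dz": 0.01,"fingers": 0.6},
    {"ax": 0,"ay": 0,"az": 0,"dx": 0,"dy": 0,"dz": 0,"fingers": 0.6},
  ],
)

```text
clock: 6.65
position: [496.1, 224.5, 120.2]
eef_rot: [3.079, 0.625, 0.0]
ft_force: [-0.9, -1.4, 6.8]
finger_gap: 55.3
finger_force: 35.0
```

```bash
python3 -c "
from h import *;st()"
```

```text
t 6.65 p [496.07 224.49 120.21] yaw 0.401 zax [ 3.e-04 -0.e+00 -1.e+00] q [ 0.03  0.26 -0.61  1.82  0.16  1.11 -1.81] F [-0.93 -1.44  6.85] M [-0.468  0.22   0.008] gap 55.29 35.001520124205854
```

carry_out(
  commands=[
    {"ax": 0,"ay": 0,"az": 0,"dx": 0,"dy": 0,"dz": 0.01,"fingers": 0.6},
    {"ax": 0,"ay": 0,"az": 0,"dx": 0,"dy": 0,"dz": 0.008,"fingers": 0.6},
    {"ax": 0,"ay": 0,"az": 0,"dx": 0,"dy": 0,"dz": 0,"fingers": 0.6},
    {"ax": 0,"ay": 0,"az": 0,"dx": 0,"dy": 0,"dz": 0,"fingers": 0.6},
  ],
)

```text
clock: 7.05
position: [496.1, 224.6, 118.5]
eef_rot: [3.079, 0.625, 0.001]
ft_force: [-1.2, -2.8, 10.3]
finger_gap: 55.7
finger_force: 35.0
```

```bash
python3 -c "
from h import *;st()"
```

```text
t 7.05 p [496.12 224.59 118.51] yaw 0.401 zax [ 6.e-04 -1.e-04 -1.e+00] q [ 0.03  0.26 -0.61  1.83  0.17  1.11 -1.81] F [-1.21 -2.79 10.3 ] M [-0.695  0.514 -0.022] gap 55.68 35.00210418460483
```

carry_out(
  commands=[
    {"ax": 0,"ay": 0,"az": 0,"dx": 0,"dy": 0,"dz": 0.005,"fingers": 0.6},
    {"ax": 0,"ay": 0,"az": -0.3,"dx": 0,"dy": 0,"dz": 0,"fingers": 0.6},
    {"ax": 0,"ay": 0,"az": -0.3,"dx": 0,"dy": 0,"dz": 0,"fingers": 0.6},
    {"ax": 0,"ay": 0,"az": 0,"dx": 0,"dy": 0,"dz": 0,"fingers": 0.6},
  ],
)

```text
clock: 7.45
position: [496.4, 224.9, 118.2]
eef_rot: [-3.054, -0.738, -0.002]
ft_force: [-1.7, -1.3, 11.6]
finger_gap: 56.0
finger_force: 35.0
```

```bash
python3 -c "
from h import *;st()"
```

```text
t 7.45 p [496.36 224.89 118.17] yaw 0.474 zax [ 1.2e-03  5.0e-04 -1.0e+00] q [ 0.04  0.26 -0.62  1.83  0.17  1.11 -1.74] F [-1.74 -1.35 11.57] M [-0.377  0.362 -0.051] gap 56.03 35.00187985453522
```

carry_out(
  commands=[
    {"ax": 0,"ay": 0,"az": -0.3,"dx": 0,"dy": 0,"dz": 0,"fingers": 0.6},
    {"ax": 0,"ay": 0,"az": -0.3,"dx": 0,"dy": 0,"dz": 0,"fingers": 0.6},
    {"ax": 0,"ay": 0,"az": -0.3,"dx": 0,"dy": 0,"dz": 0,"fingers": 0.6},
    {"ax": 0,"ay": 0,"az": 0,"dx": 0,"dy": 0,"dz": 0,"fingers": 0.6},
  ],
)

```text
clock: 7.85
position: [496.6, 225.2, 118.3]
eef_rot: [-3.009, -0.901, -0.003]
ft_force: [-0.9, -1.4, 10.2]
finger_gap: 55.5
finger_force: 35.0
```

```bash
python3 -c "
from h import *;st()"
```

```text
t 7.85 p [496.55 225.22 118.3 ] yaw 0.582 zax [ 0.0017  0.001  -1.    ] q [ 0.05  0.26 -0.64  1.82  0.17  1.11 -1.64] F [-0.86 -1.43 10.22] M [-0.276  0.208 -0.052] gap 55.49 35.001787541405065
```

carry_out(
  commands=[
    {"ax": 0,"ay": 0,"az": -0.3,"dx": 0,"dy": 0,"dz": 0.003,"fingers": 0.6},
    {"ax": 0,"ay": 0,"az": -0.3,"dx": 0,"dy": 0,"dz": 0,"fingers": 0.6},
    {"ax": 0,"ay": 0,"az": -0.3,"dx": 0,"dy": 0,"dz": 0,"fingers": 0.6},
    {"ax": 0,"ay": 0,"az": -0.3,"dx": 0,"dy": 0,"dz": 0,"fingers": 0.6},
    {"ax": 0,"ay": 0,"az": 0,"dx": 0,"dy": 0,"dz": 0,"fingers": 0.6},
  ],
)

```text
clock: 8.35
position: [496.7, 225.5, 118.1]
eef_rot: [-2.936, -1.116, -0.004]
ft_force: [-1.1, -0.9, 11.5]
finger_gap: 55.6
finger_force: 35.0
```

```bash
python3 -c "
from h import *;st()"
```

```text
t 8.35 p [496.7  225.47 118.08] yaw 0.726 zax [ 0.0021  0.0014 -1.    ] q [ 0.07  0.27 -0.66  1.82  0.18  1.11 -1.5 ] F [-1.07 -0.89 11.53] M [-0.045  0.163 -0.079] gap 55.57 35.00183374097105
```

carry_out(
  commands=[
    {"ax": 0,"ay": 0,"az": -0.3,"dx": 0,"dy": 0,"dz": 0,"fingers": 0.6},
    {"ax": 0,"ay": 0,"az": -0.3,"dx": 0,"dy": 0,"dz": 0,"fingers": 0.6},
    {"ax": 0,"ay": 0,"az": -0.3,"dx": 0,"dy": 0,"dz": 0,"fingers": 0.6},
    {"ax": 0,"ay": 0,"az": -0.3,"dx": 0,"dy": 0,"dz": 0,"fingers": 0.6},
    {"ax": 0,"ay": 0,"az": 0,"dx": 0,"dy": 0,"dz": 0,"fingers": 0.6},
  ],
)

```text
clock: 8.85
position: [496.7, 225.6, 118.1]
eef_rot: [-2.848, -1.324, -0.004]
ft_force: [-0.9, -0.1, 11.2]
finger_gap: 55.5
finger_force: 35.0
```

```bash
python3 -c "
from h import *;st()"
```

```text
t 8.85 p [496.74 225.56 118.1 ] yaw 0.87 zax [ 0.0022  0.0016 -1.    ] q [ 0.08  0.27 -0.68  1.82  0.19  1.11 -1.36] F [-0.87 -0.11 11.22] M [-0.033  0.077 -0.062] gap 55.52 35.0018119213928
```

carry_out(
  commands=[
    {"ax": 0,"ay": 0,"az": 0,"dx": 0,"dy": 0,"dz": 0,"fingers": 0.6},
    {"ax": 0,"ay": 0,"az": -0.3,"dx": 0,"dy": 0,"dz": 0,"fingers": 0.6},
    {"ax": 0,"ay": 0,"az": -0.3,"dx": 0,"dy": 0,"dz": 0,"fingers": 0.6},
    {"ax": 0,"ay": 0,"az": 0,"dx": 0,"dy": 0,"dz": 0,"fingers": 0.6},
  ],
  newtons=16,
)

```text
clock: 9.25
position: [496.8, 225.7, 118.1]
eef_rot: [-2.799, -1.426, -0.004]
ft_force: [-0.0, 0.6, 10.9]
finger_gap: 56.1
finger_force: 16.0
```

```bash
sed -i 's/^    if target is/    print("effort",s["effort"].round(3),"yaw5",round(np.arctan2(M[1,0],M[0,0]),5))\n    if target is/' h.py; python3 -c "
from h import *;st()"
```

```text
t 9.25 p [496.76 225.65 118.13] yaw 0.942 zax [ 0.0023  0.0016 -1.    ] q [ 0.09  0.27 -0.69  1.82  0.19  1.11 -1.29] F [-0.    0.62 10.93] M [-0.025  0.118 -0.015] gap 56.09 16.00064640482742
effort [  0.148 -44.438  -5.519 -31.936   0.121  -0.19    0.607] yaw5 0.94232
```

carry_out(
  commands=[
    {"ax": 0,"ay": 0,"az": -0.2,"dx": 0,"dy": 0,"dz": 0,"fingers": 0.6},
    {"ax": 0,"ay": 0,"az": -0.2,"dx": 0,"dy": 0,"dz": 0,"fingers": 0.6},
    {"ax": 0,"ay": 0,"az": -0.1,"dx": 0,"dy": 0,"dz": 0,"fingers": 0.6},
  ],
  newtons=14,
)

```text
clock: 9.55
position: [496.8, 225.6, 118.1]
eef_rot: [-2.755, -1.509, -0.004]
ft_force: [0.0, -0.5, 11.3]
finger_gap: 56.0
finger_force: 14.0
```

```bash
python3 -c "
from h import *;st()"
```

```text
t 9.55 p [496.76 225.63 118.1 ] yaw 1.002 zax [ 0.0022  0.0016 -1.    ] q [ 0.1   0.28 -0.7   1.82  0.2   1.11 -1.23] F [ 0.02 -0.46 11.26] M [-0.036  0.049 -0.069] gap 56.0 14.001056139022694
effort [ -0.054 -44.41   -5.541 -31.897   0.146  -0.177   0.075] yaw5 1.00184
```

carry_out(
  commands=[
    {"ax": 0,"ay": 0,"az": -0.1,"dx": 0,"dy": 0,"dz": 0,"fingers": 0.6},
    {"ax": 0,"ay": 0,"az": -0.1,"dx": 0,"dy": 0,"dz": 0,"fingers": 0.6},
  ],
  newtons=14,
)

```text
clock: 9.75
position: [496.8, 225.7, 118.1]
eef_rot: [-2.737, -1.541, -0.004]
ft_force: [0.0, 0.7, 11.5]
finger_gap: 56.2
finger_force: 14.0
```

```bash
python3 -c "
from h import *;st()"
```

```text
t 9.75 p [496.77 225.67 118.14] yaw 1.025 zax [ 0.0023  0.0017 -1.    ] q [ 0.1   0.28 -0.7   1.82  0.2   1.11 -1.21] F [ 0.03  0.68 11.5 ] M [ 0.02   0.11  -0.089] gap 56.2 14.001288204017328
effort [ -0.062 -44.382  -5.552 -31.889   0.14   -0.175  -0.111] yaw5 1.02544
```

carry_out(
  commands=[
    {"ax": 0,"ay": 0,"az": -0.1,"dx": 0,"dy": 0,"dz": 0,"fingers": 0.6},
    {"ax": 0,"ay": 0,"az": -0.1,"dx": 0,"dy": 0,"dz": 0,"fingers": 0.6},
  ],
  newtons=14,
)

```text
clock: 9.95
position: [496.7, 225.6, 118.1]
eef_rot: [-2.719, -1.574, -0.004]
ft_force: [-0.1, 0.6, 10.6]
finger_gap: 56.1
finger_force: 14.0
```

```bash
python3 -c "
from h import *;st()"
```

```text
t 9.95 p [496.74 225.63 118.11] yaw 1.049 zax [ 0.0022  0.0016 -1.    ] q [ 0.11  0.28 -0.7   1.82  0.2   1.11 -1.19] F [-0.12  0.56 10.64] M [ 0.028  0.066 -0.146] gap 56.1 14.001115447645134
effort [ -0.062 -44.352  -5.59  -31.879   0.138  -0.171  -0.114] yaw5 1.04939
```

carry_out(
  commands=[
    {"ax": 0,"ay": 0,"az": -0.1,"dx": 0,"dy": 0,"dz": 0,"fingers": 0.6},
    {"ax": 0,"ay": 0,"az": -0.05,"dx": 0,"dy": 0,"dz": 0,"fingers": 0.6},
  ],
  newtons=14,
)

```text
clock: 10.15
position: [496.8, 225.6, 118.1]
eef_rot: [-2.705, -1.598, -0.004]
ft_force: [-0.4, 1.4, 11.3]
finger_gap: 56.0
finger_force: 14.0
```

```bash
python3 -c "
from h import *;st()"
```

```text
t 10.15 p [496.77 225.62 118.13] yaw 1.067 zax [ 0.0023  0.0016 -1.    ] q [ 0.11  0.28 -0.71  1.82  0.2   1.11 -1.17] F [-0.39  1.4  11.32] M [ 0.029  0.046 -0.102] gap 55.97 14.001020855139359
effort [ 1.3000e-02 -4.4305e+01 -5.6680e+00 -3.1873e+01  1.5100e-01 -1.6600e-01
  1.0300e-01] yaw5 1.06734
```

carry_out(
  commands=[
    {"ax": 0,"ay": 0,"az": -0.1,"dx": 0,"dy": 0,"dz": 0,"fingers": 0.6},
    {"ax": 0,"ay": 0,"az": -0.1,"dx": 0,"dy": 0,"dz": 0,"fingers": 0.6},
    {"ax": 0,"ay": 0,"az": -0.05,"dx": 0,"dy": 0,"dz": 0,"fingers": 0.6},
  ],
  newtons=14,
)

```text
clock: 10.45
position: [496.7, 225.6, 118.1]
eef_rot: [-2.68, -1.639, -0.004]
ft_force: [-0.6, -0.1, 10.8]
finger_gap: 55.8
finger_force: 14.0
```

```bash
python3 -c "
from h import *;st()"
```

```text
t 10.45 p [496.75 225.65 118.12] yaw 1.097 zax [ 0.0023  0.0016 -1.    ] q [ 0.11  0.28 -0.71  1.82  0.2   1.11 -1.14] F [-0.58 -0.09 10.79] M [ 0.05   0.106 -0.092] gap 55.79 14.001064967633283
effort [ 7.0000e-03 -4.4268e+01 -5.7240e+00 -3.1863e+01  1.4800e-01 -1.6200e-01
  1.0100e-01] yaw5 1.09742
```

carry_out(
  commands=[
    {"ax": 0,"ay": 0,"az": -0.1,"dx": 0,"dy": 0,"dz": 0,"fingers": 0.6},
    {"ax": 0,"ay": 0,"az": -0.1,"dx": 0,"dy": 0,"dz": 0,"fingers": 0.6},
    {"ax": 0,"ay": 0,"az": -0.05,"dx": 0,"dy": 0,"dz": 0,"fingers": 0.6},
  ],
  newtons=14,
)

```text
clock: 10.75
position: [496.8, 225.7, 118.1]
eef_rot: [-2.655, -1.679, -0.004]
ft_force: [-0.6, -0.3, 10.1]
finger_gap: 56.1
finger_force: 14.0
```

```bash
python3 -c "
from h import *;st()"
```

```text
t 10.75 p [496.76 225.66 118.13] yaw 1.127 zax [ 0.0023  0.0017 -1.    ] q [ 0.12  0.28 -0.72  1.82  0.2   1.11 -1.11] F [-0.57 -0.26 10.1 ] M [ 0.057  0.085 -0.123] gap 56.11 14.000984668455203
effort [ 2.1000e-02 -4.4228e+01 -5.7660e+00 -3.1854e+01  1.4700e-01 -1.6000e-01
  9.5000e-02] yaw5 1.12742
```

carry_out(
  commands=[
    {"ax": 0,"ay": 0,"az": -0.1,"dx": 0,"dy": 0,"dz": 0,"fingers": 0.6},
    {"ax": 0,"ay": 0,"az": -0.1,"dx": 0,"dy": 0,"dz": 0,"fingers": 0.6},
    {"ax": 0,"ay": 0,"az": -0.05,"dx": 0,"dy": 0,"dz": 0,"fingers": 0.6},
  ],
  newtons=16,
)

```text
clock: 11.05
position: [496.7, 225.6, 118.1]
eef_rot: [-2.63, -1.718, -0.004]
ft_force: [-1.3, -0.1, 11.8]
finger_gap: 55.9
finger_force: 16.0
```

```bash
python3 -c "
from h import *;st()"
```

```text
t 11.05 p [496.67 225.61 118.1 ] yaw 1.157 zax [ 0.0021  0.0016 -1.    ] q [ 0.12  0.28 -0.72  1.82  0.21  1.11 -1.09] F [-1.33 -0.08 11.79] M [ 0.029  0.138 -0.228] gap 55.93 16.001242164638825
effort [-7.0000e-03 -4.4127e+01 -5.8210e+00 -3.2039e+01  2.5700e-01 -3.4800e-01
  1.6900e-01] yaw5 1.15724
```

carry_out(
  commands=[
    {"ax": 0,"ay": 0,"az": -0.06,"dx": 0,"dy": 0,"dz": 0,"fingers": 0.6},
    {"ax": 0,"ay": 0,"az": 0,"dx": 0,"dy": 0,"dz": 0,"fingers": 0.6},
  ],
  newtons=16,
)

```text
clock: 11.25
position: [496.6, 225.6, 118.1]
eef_rot: [-2.624, -1.727, -0.004]
ft_force: [-1.0, -0.3, 11.1]
finger_gap: 56.2
finger_force: 16.0
```

```bash
python3 -c "
from h import *;st()"
```

```text
t 11.25 p [496.59 225.6  118.08] yaw 1.164 zax [ 0.0019  0.0015 -1.    ] q [ 0.12  0.28 -0.72  1.82  0.21  1.11 -1.08] F [-1.01 -0.26 11.15] M [-0.012  0.206 -0.183] gap 56.18 16.000886225265276
effort [  0.075 -44.042  -5.844 -32.06    0.27   -0.407   0.289] yaw5 1.16429
```

carry_out(
  commands=[
    {"ax": 0,"ay": 0,"az": -0.08,"dx": 0,"dy": 0,"dz": 0,"fingers": 0.6},
    {"ax": 0,"ay": 0,"az": 0,"dx": 0,"dy": 0,"dz": 0,"fingers": 0.6},
  ],
  newtons=16,
)

```text
clock: 11.45
position: [496.5, 225.6, 118.1]
eef_rot: [-2.616, -1.74, -0.004]
ft_force: [-1.8, 0.1, 11.5]
finger_gap: 55.8
finger_force: 16.0
```

```bash
python3 -c "
from h import *;st()"
```

```text
t 11.45 p [496.5  225.58 118.06] yaw 1.174 zax [ 0.0018  0.0014 -1.    ] q [ 0.12  0.28 -0.72  1.82  0.21  1.11 -1.07] F [-1.8   0.14 11.45] M [-0.03   0.337 -0.255] gap 55.76 16.000943785365962
effort [ 3.4000e-02 -4.3966e+01 -5.8770e+00 -3.2174e+01  3.4800e-01 -5.4400e-01
  3.7700e-01] yaw5 1.17394
```

carry_out(
  commands=[
    {"ax": 0,"ay": 0,"az": -0.1,"dx": 0,"dy": 0,"dz": 0,"fingers": 0.6},
    {"ax": 0,"ay": 0,"az": 0,"dx": 0,"dy": 0,"dz": 0,"fingers": 0.6},
  ],
  newtons=16,
)

```text
clock: 11.65
position: [496.3, 225.5, 118.0]
eef_rot: [-2.605, -1.756, -0.003]
ft_force: [-2.2, -0.7, 12.3]
finger_gap: 55.8
finger_force: 16.0
```

```bash
python3 -c "
from h import *;st()"
```

```text
t 11.65 p [496.35 225.52 118.03] yaw 1.186 zax [ 0.0014  0.0013 -1.    ] q [ 0.12  0.28 -0.73  1.82  0.21  1.11 -1.06] F [-2.25 -0.71 12.29] M [-0.125  0.51  -0.22 ] gap 55.75 16.00096201273118
effort [  0.05  -43.817  -5.853 -32.4     0.397  -0.792   0.397] yaw5 1.18598
```

carry_out(
  commands=[
    {"ax": 0,"ay": 0,"az": 0,"dx": 0,"dy": 0,"dz": 0,"fingers": 0.6},
    {"ax": 0,"ay": 0,"az": -0.08,"dx": 0,"dy": 0,"dz": 0,"fingers": 0.6},
    {"ax": 0,"ay": 0,"az": -0.08,"dx": 0,"dy": 0,"dz": 0,"fingers": 0.6},
  ],
  newtons=26,
)

```text
clock: 11.95
position: [496.1, 225.4, 118.0]
eef_rot: [-2.588, -1.78, -0.002]
ft_force: [-3.3, -0.1, 13.4]
finger_gap: 55.8
finger_force: 26.0
```

```bash
python3 -c "
from h import *;st()"
```

```text
t 11.95 p [496.14 225.38 117.99] yaw 1.205 zax [ 0.001  0.001 -1.   ] q [ 0.13  0.28 -0.73  1.82  0.21  1.11 -1.04] F [-3.28 -0.15 13.37] M [-0.256  0.802 -0.263] gap 55.82 26.00207204319304
effort [ -0.147 -43.575  -5.801 -32.861   0.533  -1.323   0.107] yaw5 1.20498
```

carry_out(
  commands=[
    {"ax": 0,"ay": 0,"az": 0.25,"dx": 0,"dy": 0,"dz": 0,"fingers": 0.6},
    {"ax": 0,"ay": 0,"az": 0,"dx": 0,"dy": 0,"dz": -0.01,"fingers": 0.6},
    {"ax": 0,"ay": 0,"az": 0,"dx": 0,"dy": 0,"dz": -0.01,"fingers": 0.6},
    {"ax": 0,"ay": 0,"az": 0,"dx": 0,"dy": 0,"dz": -0.01,"fingers": 0.6},
    {"ax": 0,"ay": 0,"az": 0,"dx": 0,"dy": 0,"dz": 0,"fingers": 0.6},
  ],
  newtons=26,
)

```text
clock: 12.45
position: [496.1, 225.3, 121.0]
eef_rot: [-2.614, -1.741, -0.002]
ft_force: [-0.5, 0.9, 4.8]
finger_gap: 55.9
finger_force: 26.0
```

```bash
python3 -c "
from h import *;st()"
```

```text
t 12.45 p [496.11 225.34 120.96] yaw 1.175 zax [ 8.0e-04  1.1e-03 -1.0e+00] q [ 0.12  0.28 -0.72  1.82  0.2   1.12 -1.07] F [-0.47  0.89  4.84] M [0.13  0.007 0.041] gap 55.94 26.000822074420284
effort [ 4.6200e-01 -4.6556e+01 -5.8880e+00 -3.4090e+01  2.0400e-01  1.1600e-01
  3.0000e-02] yaw5 1.1752
```

carry_out(
  commands=[
    {"ax": 0,"ay": 0,"az": 0,"dx": 0,"dy": 0,"dz": -0.01,"fingers": 0.6},
    {"ax": 0,"ay": 0,"az": 0,"dx": 0,"dy": 0,"dz": -0.008,"fingers": 0.6},
    {"ax": 0,"ay": 0,"az": 0,"dx": 0,"dy": 0,"dz": 0,"fingers": 0.6},
  ],
  newtons=26,
)

```text
clock: 12.75
position: [495.9, 224.9, 122.6]
eef_rot: [-2.614, -1.741, -0.0]
ft_force: [0.9, 1.7, 2.0]
finger_gap: 55.9
finger_force: 26.0
```

```bash
python3 -c "
from h import *;st()"
```

```text
t 12.75 p [495.86 224.86 122.64] yaw 1.175 zax [ 0.e+00  5.e-04 -1.e+00] q [ 0.12  0.28 -0.72  1.82  0.2   1.12 -1.06] F [0.92 1.75 1.98] M [ 0.4   -0.189  0.035] gap 55.93 26.000416237511672
effort [ 7.4800e-01 -4.7974e+01 -5.8460e+00 -3.5069e+01  2.6600e-01  5.5100e-01
  1.1000e-02] yaw5 1.17506
```

carry_out(
  commands=[
    {"ax": 0,"ay": 0,"az": 0,"dx": 0,"dy": 0,"dz": -0.007,"fingers": 0.6},
    {"ax": 0,"ay": 0,"az": 0,"dx": 0,"dy": 0,"dz": 0,"fingers": 0.6},
    {"ax": 0,"ay": 0,"az": 0,"dx": 0,"dy": 0,"dz": 0,"fingers": 0.6},
  ],
  newtons=26,
)

```text
clock: 13.05
position: [495.7, 224.4, 123.3]
eef_rot: [-2.615, -1.741, 0.001]
ft_force: [-0.2, 2.0, 1.1]
finger_gap: 55.9
finger_force: 26.0
```

```bash
python3 -c "
from h import *;st()"
```

```text
t 13.05 p [495.73 224.42 123.25] yaw 1.175 zax [-5.e-04 -1.e-04 -1.e+00] q [ 0.13  0.28 -0.72  1.82  0.2   1.13 -1.06] F [-0.23  2.04  1.09] M [ 0.305 -0.089  0.019] gap 55.92 26.000476693516248
effort [ 5.6300e-01 -4.8319e+01 -6.0700e+00 -3.5827e+01  2.4000e-01  2.5600e-01
  9.0000e-03] yaw5 1.17472
```

carry_out(
  commands=[
    {"ax": 0,"ay": 0,"az": 0,"dx": 0,"dy": 0,"dz": -0.008,"fingers": 0.6},
    {"ax": 0,"ay": 0,"az": 0,"dx": 0,"dy": 0,"dz": -0.008,"fingers": 0.6},
    {"ax": 0,"ay": 0,"az": 0,"dx": 0,"dy": 0,"dz": 0,"fingers": 0.6},
  ],
  newtons=26,
)

```text
clock: 13.35
position: [495.7, 224.3, 125.2]
eef_rot: [-2.615, -1.741, 0.001]
ft_force: [0.2, 0.9, -0.6]
finger_gap: 55.8
finger_force: 26.0
```

```bash
python3 -c "
from h import *;st()"
```

```text
t 13.35 p [495.66 224.33 125.22] yaw 1.175 zax [-6.e-04 -3.e-04 -1.e+00] q [ 0.13  0.27 -0.72  1.81  0.2   1.13 -1.06] F [ 0.21  0.86 -0.6 ] M [ 0.177  0.026 -0.029] gap 55.75 25.999804613966262
effort [ 4.7000e-01 -4.9215e+01 -6.2940e+00 -3.7232e+01  2.3700e-01  6.0000e-03
  2.8000e-02] yaw5 1.17472
```

The cap is free: Fz is −0.6 N, about its weight. Lifting.

carry_out(
  commands=[
    {"ax": 0,"ay": 0,"az": 0,"dx": 0,"dy": 0,"dz": -0.05,"fingers": 0.6},
    {"ax": 0,"ay": 0,"az": 0,"dx": 0,"dy": 0,"dz": -0.08,"fingers": 0.6},
    {"ax": 0,"ay": 0,"az": 0,"dx": 0,"dy": 0,"dz": -0.15,"fingers": 0.6},
    {"ax": 0,"ay": 0,"az": 0,"dx": 0,"dy": 0,"dz": -0.2,"fingers": 0.6},
    {"ax": 0,"ay": 0,"az": 0,"dx": 0,"dy": 0,"dz": -0.15,"fingers": 0.6},
  ],
)

```text
clock: 13.85
position: [496.3, 224.6, 203.2]
eef_rot: [2.615, 1.741, 0.002]
ft_force: [0.0, 0.1, -0.0]
finger_gap: 55.8
finger_force: 26.0
```

```bash
python3 -c "
from h import *
st([532,-234,200])
print(at('top',480,287,75),at('top',412,190,145))
im=camera('scene');cv2.imwrite('pics/lift.png',cv2.resize(im[120:320,300:500],(500,500),interpolation=2)[...,::-1])"
```

```text
t 13.85 p [496.29 224.62 203.2 ] yaw 1.175 zax [ 1.4e-03  3.0e-04 -1.0e+00] q [ 0.15  0.2  -0.74  1.72  0.14  1.27 -1.02] F [ 0.05  0.12 -0.04] M [ 0.031 -0.077 -0.029] gap 55.77 26.00000812941289
effort [ -0.274 -44.537  -5.059 -38.212   0.104  -0.507  -0.124] yaw5 1.17474
tool shares to target [-3.4112  1.7489  0.026 ]
[ 496.39983269 -403.12643819   75.        ] [ 752.91017006 -210.01524937  145.        ]
```

View pics/lift.png

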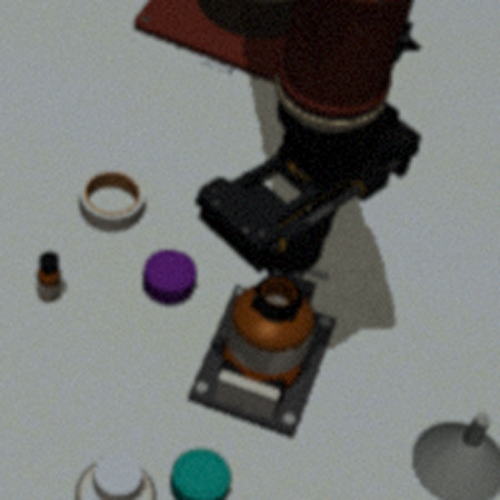

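The jar's mouth is open (lift crop (280,290)) and the cap is in the gripper. Now over to the tray.

carry_out(
  commands=[
    {"ax": 0,"ay": 0,"az": 0,"dx": -0.2,"dy": 0.1,"dz": 0,"fingers": 0.6},
    {"ax": 0,"ay": 0,"az": 0,"dx": -0.341,"dy": 0.175,"dz": 0,"fingers": 0.6},
    {"ax": 0,"ay": 0,"az": 0,"dx": -0.341,"dy": 0.175,"dz": 0,"fingers": 0.6},
    {"ax": 0,"ay": 0,"az": 0,"dx": -0.341,"dy": 0.175,"dz": 0,"fingers": 0.6},
    {"ax": 0,"ay": 0,"az": 0,"dx": -0.341,"dy": 0.175,"dz": 0,"fingers": 0.6},
  ],
)

```text
clock: 14.4
position: [512.0, 12.4, 201.7]
eef_rot: [2.614, 1.741, 0.001]
ft_force: [1.0, -0.0, -0.8]
finger_gap: 55.9
finger_force: 26.0
```

carry_out(
  commands=[
    {"ax": 0,"ay": 0,"az": 0,"dx": -0.341,"dy": 0.175,"dz": 0,"fingers": 0.6},
    {"ax": 0,"ay": 0,"az": 0,"dx": -0.341,"dy": 0.175,"dz": 0,"fingers": 0.6},
    {"ax": 0,"ay": 0,"az": 0,"dx": -0.341,"dy": 0.175,"dz": 0,"fingers": 0.6},
    {"ax": 0,"ay": 0,"az": 0,"dx": -0.341,"dy": 0.175,"dz": 0,"fingers": 0.6},
    {"ax": 0,"ay": 0,"az": 0,"dx": -0.341,"dy": 0.175,"dz": 0,"fingers": 0.6},
  ],
)

```text
clock: 14.9
position: [529.9, -217.1, 201.6]
eef_rot: [2.614, 1.74, 0.0]
ft_force: [0.7, 0.7, -0.5]
finger_gap: 55.9
finger_force: 26.0
```

carry_out(
  commands=[
    {"ax": 0,"ay": 0,"az": 0,"dx": -0.14,"dy": 0.07,"dz": 0.1,"fingers": 0.6},
    {"ax": 0,"ay": 0,"az": 0,"dx": 0,"dy": 0,"dz": 0.25,"fingers": 0.6},
    {"ax": 0,"ay": 0,"az": 0,"dx": 0,"dy": 0,"dz": 0.35,"fingers": 0.6},
    {"ax": 0,"ay": 0,"az": 0,"dx": 0,"dy": 0,"dz": 0.3,"fingers": 0.6},
    {"ax": 0,"ay": 0,"az": 0,"dx": 0,"dy": 0,"dz": 0,"fingers": 0.6},
  ],
)

```text
clock: 15.4
position: [527.9, -232.1, 76.2]
eef_rot: [-2.608, -1.738, 0.007]
ft_force: [-1.3, 0.1, -1.2]
finger_gap: 55.9
finger_force: 26.0
```

```bash
python3 -c "
from h import *
st([534,-237,7])
for n in('scene','top'):
    im=camera(n);c=im[140:260,180:320] if n=='scene' else im[210:330,350:490]
    cv2.imwrite(f'pics/tray_{n}.png',c[...,::-1])
a,b=[cv2.resize(cv2.imread(f'pics/tray_{n}.png'),(400,343),interpolation=2) for n in('scene','top')];cv2.imwrite('pics/tray.png',np.hstack([a,b]))"
```

```text
t 15.4 p [ 527.91 -232.09   76.23] yaw 1.175 zax [-0.0078  0.0038 -1.    ] q [ 0.67  0.34 -0.39  1.79  0.15  1.05 -0.18] F [-1.3   0.06 -1.19] M [-0.012 -0.021 -0.014] gap 55.87 25.99995217540709
effort [ -0.388 -59.197  -4.723 -36.18    0.252  -1.527  -0.283] yaw5 1.17525
tool shares to target [-0.0185  0.0676  0.5764]
```

View pics/tray.png

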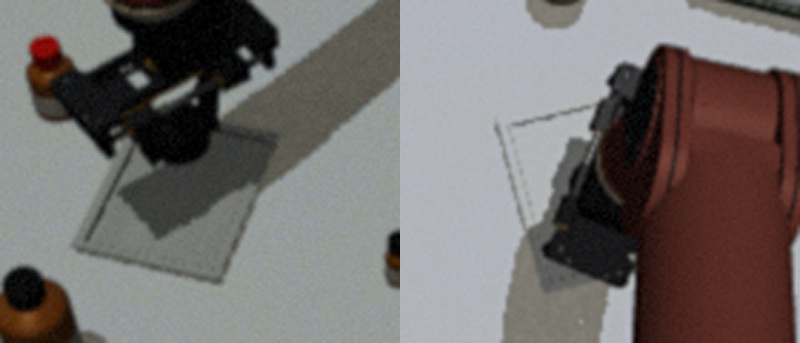

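The cap hangs over the tray, right way up (tray crop at (180,140)), clear of the red-capped bottle. Descending.

carry_out(
  commands=[
    {"ax": 0,"ay": 0,"az": 0,"dx": 0,"dy": 0.02,"dz": 0.25,"fingers": 0.6},
    {"ax": 0,"ay": 0,"az": 0,"dx": 0,"dy": 0,"dz": 0.17,"fingers": 0.6},
    {"ax": 0,"ay": 0,"az": 0,"dx": 0,"dy": 0,"dz": 0.06,"fingers": 0.6},
    {"ax": 0,"ay": 0,"az": 0,"dx": 0,"dy": 0,"dz": 0,"fingers": 0.6},
    {"ax": 0,"ay": 0,"az": 0,"dx": 0,"dy": 0,"dz": 0,"fingers": 0.6},
  ],
)

```text
clock: 16.0
position: [534.8, -235.0, 25.4]
eef_rot: [2.613, 1.74, 0.002]
ft_force: [0.3, -0.1, 0.1]
finger_gap: 55.5
finger_force: 26.0
```

```bash
python3 -c "
from h import *
st([534,-237,6])"
```

```text
t 16.0 p [ 534.8  -234.97   25.39] yaw 1.175 zax [ 0.0024 -0.001  -1.    ] q [ 0.65  0.41 -0.38  1.82  0.18  0.95 -0.2 ] F [ 0.25 -0.11  0.11] M [ 0.031 -0.064  0.014] gap 55.51 25.999914373460342
effort [-1.0000e-03 -6.1089e+01 -4.9540e+00 -3.2651e+01 -4.0000e-02  3.3000e-02
 -6.0000e-03] yaw5 1.17483
tool shares to target [-0.0182 -0.      0.1616]
```

carry_out(
  commands=[
    {"ax": 0,"ay": 0,"az": 0,"dx": 0,"dy": 0,"dz": 0.06,"fingers": 0.6},
    {"ax": 0,"ay": 0,"az": 0,"dx": 0,"dy": 0,"dz": 0.04,"fingers": 0.6},
    {"ax": 0,"ay": 0,"az": 0,"dx": 0,"dy": 0,"dz": 0.01,"fingers": 0.6},
    {"ax": 0,"ay": 0,"az": 0,"dx": 0,"dy": 0,"dz": 0.01,"fingers": 0.6},
    {"ax": 0,"ay": 0,"az": 0,"dx": 0,"dy": 0,"dz": 0,"fingers": 0.6},
  ],
)

```text
clock: 16.5
position: [533.4, -234.5, 8.8]
eef_rot: [-2.615, -1.741, 0.0]
ft_force: [-0.2, 0.0, 0.1]
finger_gap: 55.9
finger_force: 26.0
```

```bash
python3 -c "
from h import *
st([534,-237,6])"
```

```text
t 16.5 p [ 533.44 -234.54    8.8 ] yaw 1.175 zax [-3.e-04  2.e-04 -1.e+00] q [ 0.65  0.43 -0.38  1.83  0.19  0.92 -0.21] F [-0.2   0.02  0.09] M [-0.037 -0.066 -0.02 ] gap 55.94 25.999924017232843
effort [-1.6000e-02 -6.2790e+01 -5.2270e+00 -3.2444e+01 -3.8000e-02 -2.3000e-02
 -1.2000e-02] yaw5 1.1748
tool shares to target [-0.0171  0.0123  0.0234]
```

carry_out(
  commands=[
    {"ax": 0,"ay": 0,"az": 0,"dx": 0,"dy": 0,"dz": 0.007,"fingers": 0.6},
    {"ax": 0,"ay": 0,"az": 0,"dx": 0,"dy": 0,"dz": 0.006,"fingers": 0.6},
    {"ax": 0,"ay": 0,"az": 0,"dx": 0,"dy": 0,"dz": 0.006,"fingers": 0.6},
    {"ax": 0,"ay": 0,"az": 0,"dx": 0,"dy": 0,"dz": 0,"fingers": 0.6},
  ],
)

```text
clock: 16.9
position: [533.5, -234.6, 6.6]
eef_rot: [-2.615, -1.741, 0.0]
ft_force: [0.5, -0.2, -0.3]
finger_gap: 55.8
finger_force: 26.0
```

```bash
python3 -c "
from h import *
st([534,-237,6])"
```

```text
t 16.9 p [ 533.46 -234.57    6.61] yaw 1.175 zax [-1.e-04  1.e-04 -1.e+00] q [ 0.65  0.43 -0.37  1.83  0.2   0.91 -0.21] F [ 0.48 -0.22 -0.33] M [-0.02  -0.04  -0.067] gap 55.79 25.99989783600904
effort [-1.3000e-02 -6.3007e+01 -5.2640e+00 -3.2404e+01 -4.3000e-02 -9.0000e-03
 -7.0000e-03] yaw5 1.1748
tool shares to target [-0.017  0.012  0.005]
```

carry_out(
  commands=[
    {"ax": 0,"ay": 0,"az": 0,"dx": 0,"dy": 0,"dz": 0.005,"fingers": 0.6},
    {"ax": 0,"ay": 0,"az": 0,"dx": 0,"dy": 0,"dz": 0.004,"fingers": 0.6},
    {"ax": 0,"ay": 0,"az": 0,"dx": 0,"dy": 0,"dz": 0,"fingers": 0.6},
  ],
)

```text
clock: 17.2
position: [533.6, -234.6, 6.0]
eef_rot: [2.615, 1.741, -0.0]
ft_force: [-1.6, 0.6, 5.4]
finger_gap: 55.8
finger_force: 26.0
```

```bash
python3 -c "
from h import *
st([534,-237,6])"
```

```text
t 17.2 p [ 533.59 -234.62    5.97] yaw 1.175 zax [ 1.e-04 -1.e-04 -1.e+00] q [ 0.65  0.44 -0.37  1.83  0.2   0.91 -0.21] F [-1.56  0.6   5.4 ] M [0.137 0.356 0.005] gap 55.75 26.000726332677004
effort [-7.7000e-02 -6.0657e+01 -5.0240e+00 -3.1788e+01  4.4000e-02 -6.8700e-01
 -2.0000e-03] yaw5 1.17474
tool shares to target [-0.017   0.0108 -0.0003]
```

Touchdown at z≈6, as expected. Ease off, release, then retreat.

carry_out(
  commands=[
    {"ax": 0,"ay": 0,"az": 0,"dx": 0,"dy": 0,"dz": -0.003,"fingers": 0.6},
    {"ax": 0,"ay": 0,"az": 0,"dx": 0,"dy": 0,"dz": 0,"fingers": 0.8},
    {"ax": 0,"ay": 0,"az": 0,"dx": 0,"dy": 0,"dz": 0,"fingers": 0.8},
    {"ax": 0,"ay": 0,"az": 0,"dx": 0,"dy": 0,"dz": 0,"fingers": 0.8},
    {"ax": 0,"ay": 0,"az": 0,"dx": 0,"dy": 0,"dz": 0,"fingers": 0.8},
  ],
  newtons=10,
)

```text
clock: 17.7
position: [533.5, -234.6, 5.9]
eef_rot: [-2.615, -1.741, 0.0]
ft_force: [-0.3, -0.4, 0.1]
finger_gap: 69.1
finger_force: 0.0
```

carry_out(
  commands=[
    {"ax": 0,"ay": 0,"az": 0,"dx": 0,"dy": 0,"dz": -0.05,"fingers": 0.8},
    {"ax": 0,"ay": 0,"az": 0,"dx": 0,"dy": 0,"dz": -0.15,"fingers": 0.8},
    {"ax": 0,"ay": 0,"az": 0,"dx": 0,"dy": 0,"dz": -0.4,"fingers": 0.8},
    {"ax": 0,"ay": 0,"az": 0,"dx": 0,"dy": 0,"dz": -0.4,"fingers": 0.8},
    {"ax": 0,"ay": 0,"az": 0,"dx": 0,"dy": 0,"dz": -0.4,"fingers": 0.8},
  ],
)

```text
clock: 18.2
position: [533.2, -234.3, 176.3]
eef_rot: [-2.615, -1.741, -0.0]
ft_force: [1.6, 0.1, 0.5]
finger_gap: 70.0
finger_force: 0.0
```

carry_out(
  commands=[
    {"ax": 0,"ay": 0,"az": 0,"dx": 0,"dy": 0,"dz": -0.3,"fingers": 0.8},
    {"ax": 0,"ay": 0,"az": 0,"dx": 0.35,"dy": 0,"dz": 0,"fingers": 0.8},
    {"ax": 0,"ay": 0,"az": 0,"dx": 0.35,"dy": 0,"dz": 0,"fingers": 0.8},
    {"ax": 0,"ay": 0,"az": 0,"dx": 0.35,"dy": 0,"dz": 0,"fingers": 0.8},
    {"ax": 0,"ay": 0,"az": 0,"dx": 0,"dy": 0,"dz": 0,"fingers": 0.8},
  ],
)

```text
clock: 18.7
position: [583.9, -110.7, 210.8]
eef_rot: [-2.606, -1.752, -0.005]
ft_force: [0.2, 0.6, 0.8]
finger_gap: 69.7
finger_force: 0.0
```

```bash
python3 -c "
from h import *
st()
a=camera('scene')[130:290,170:370];b=camera('top')[150:350,230:500]
cv2.imwrite('pics/end.png',np.hstack([cv2.resize(a,(400,320),interpolation=2),cv2.resize(b,(400,320),interpolation=2)])[...,::-1])"
```

```text
t 18.7 p [ 583.88 -110.69  210.84] yaw 1.184 zax [ 0.0018  0.0031 -1.    ] q [ 0.52  0.27 -0.48  1.6   0.12  1.3  -0.37] F [0.23 0.61 0.85] M [-0.012 -0.056 -0.023] gap 69.68 0.0
effort [  0.433 -55.305  -3.724 -39.872   0.285  -0.056  -1.284] yaw5 1.18386
```

View pics/end.png

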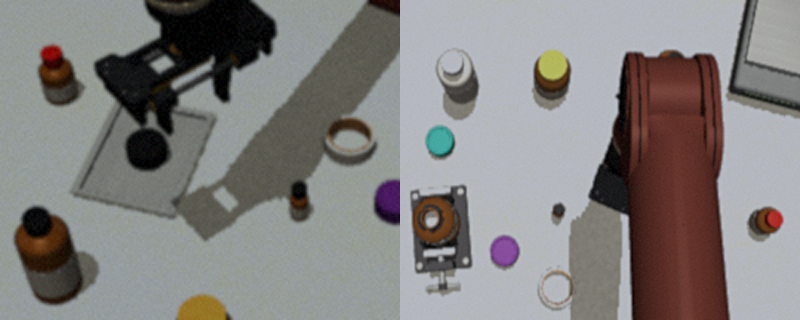

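The cap lies flat and upright in the middle of the tray (end crop at (147,148)), the jar is open, the bystanders have not moved and the gripper is clear.

```bash
python3 -c "
from h import *
print(order.hand_in())"
```

```text
the job is handed in; nothing more can be done
None
```

The jar is open, and its cap stands upright and flat in the steel tray, released; in the last pictures the other things on the table looked unmoved, and I handed the job in at about 19 s (no verdict was returned).

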